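Trial-fit the cover on a cranked pull handle

TASK

Trial-fit the red cover on the bent steel pull handle that is bolted to the angle plate: pick it up by its neck as it lies, thread it cup first over the handle's upright free end and let go of it, so that it slides down onto the level part of the bar. Then take hold of it again, ease it along and round the level bend, and push it fully home over the round mounting flange with its rim flush against the angle plate; let go, and leave the other things on the bench where they are.

Things in the scene. Friction and masses are not known exactly. Their poses are not given: they have to be found in the camera images.
- cover: red plastic cover, loose, about 90 g, lies cup down, neck up. Origin: centre of the cup's open rim (its underside); z: along the bore, from cup to neck. Cup: 66 mm outside diameter, z 0 to a flat shoulder at z 16; inside 55 wide, 11 deep. Neck, the place to grip: 36 mm outside diameter, z 16 to 40. A 21 mm bore runs through neck and cup floor (z 11 to 40)
- angle_plate: dark grey angle plate, fixed; a bent steel handle (round bar, 16 mm diameter) is bolted to its face. Origin: on the bench top in the plane of the face, below the flange; z up; x level, to the back of the plate, so the handle stands out along -x. Plate: 130 mm wide (y -65 to 65), 16 thick (x 0 to 16), 137 high; foot and ribs reach back to x 75
- flange_seat (a point): point on the plate's face where the level bar's axis starts, 95 mm above the bench; axes as the angle plate. The round mounting flange is centred here: 48 mm diameter, 9 thick (x -9 to 0), front edge chamfered 3 mm, bar in its middle. The cover is home when its origin is here and its z points along -x
- level_bend (a point): point on the bar's axis, 55 mm straight out from flange_seat (along -x of the plate), 95 mm above the bench; axes as the angle plate. Here a level quarter bend of 50 mm axis radius begins, centred 50 mm to the -y side of this point; it turns the bar from -x to -y, so it ends 50 mm further along -x and 50 mm further along -y
- upward_bend (a point): point on the bar's axis where its second level part (45 mm straight, along -y from the end of the level bend) ends, 95 mm above the bench; axes as the angle plate. Here the bar bends up in a quarter circle of 50 mm axis radius, centred 50 mm above this point. A cover let go on the upright part slides down and stays, perhaps tilted, at the foot of this bend or on the level part
- handle_tip (a point): top of the bar's rounded free end, 240 mm above the bench; axes as the angle plate. The upright part runs straight down from here to the end of the upward bend, 145 mm above the bench; in the plate's axes it stands at x -105, y -145 mm
- ring_gauge: steel setting ring, 61 mm across, 16 mm high, lying flat; bystander. Origin: centre of its underside
- caliper: steel vernier caliper, 220 mm long, lying flat; bystander. Origin: centre of its underside
- micrometer: outside micrometer with a green frame, 137 mm long, lying flat; bystander. Origin: centre of its underside
- hex_key: black hexagon key, 84 mm long, lying flat; bystander. Origin: centre of its underside
- note_block: block of paper slips, 70 x 70 x 20 mm; bystander. Origin: centre of its underside
- marker: white and red marker pen, 139 mm long, lying; bystander. Origin: centre of its underside
Mind the look-alikes: they are no part of the job. There is more than one size of the cover; the one meant has the size given above.

How it is judged:
By the outcome, as a careful person would: the job done as asked, in the order asked, and still so for the second after the job is handed in, with the robot touching nothing.
It also fails if it takes over 69 s, if anything falls off the work surface, if the arm or the gripper's body presses on something with over 40 N, if the wrist force passes 120 N, or if a joint passes its speed limit or range.

ROBOT

A 7-joint arm with a two-finger parallel gripper is mounted at the origin on a cart in front of the work surface, level with it; the furniture and walls round the work are solid. World frame = base frame: x ahead of the robot, y to its left, z up, the work surface at z = 0. Lengths are in m, angles in rad, forces in N, time in s.
With the tool pointing down it reaches from about 0.425 to 0.825 m from the base axis. Payload 3.6 kg.
Tool frame: the origin (TCP) lies midway between the tips of the shut fingers; the grasp point (between the pads) lies behind it (ctrl.pinch_z is the z of the grasp point in the tool frame, in m); z points along the fingers, y is the line along which they close (so a half turn about z gives the same grasp; the last joint's range is limited). The gripper opens to 93 mm and grips with 3 to 60 N. Pads are 15 mm wide; open, the fingers measure 128 mm over their backs; the gripper's body (75 mm by 188 mm) begins 65 mm behind the grasp point.
Start: joints at [1.119, 0.615, -0.013, 1.423, 0.008, 1.103, -0.04], TCP at [0.268, -0.592, 0.219] pointing down, gripper open.
Joint ranges: [-3.12, 3.12], [-0.3, 2.06], [-1.34, 1.32], [0.26, 2.42], [-1.36, 4.5], [0.01, 1.98], [-2.84, 2.84]. Speed limits (rad/s): [2.79, 2.79, 3.14, 3.14, 3.14, 3.14, 3.14].

INTERFACE

Orientations are given as a rotation vector (axis times angle).
In Python, from workcell import ctrl, optics, workorder, nets gives the robot as it stands.
- The arm moves only by the tool play_rows, never from a script. Its argument "plan" is a list of rows, each an object with "slide": the shift along the tool's x, y, z in m, a list of three; "yaw": the turn about the tool's z in degrees. A call has 1 to 20 rows; each row shifts and turns the commanded pose from where the row before left it, along the tool's axes as they then stand; what a row does not reach is not made up. A row lasts 1/12 s, in which the tool goes at most 41.7 mm and 7.16 degrees, less where a joint would pass 70% of its speed; a pose out of reach is approached as far as the arm can. A call is refused whole if a number of a shift passes 0.0417 or a number of a turn 7.16, either way. A call with a gripper value outside its range is refused whole. "gripper" is the opening, from 0 (shut) to 1 (fully open), set as the call begins (left out, the last holds). The fingers move at their own pace and stop on an object; the grip force is fixed at half the most. Time passes only in rows, so rows that do not move let the fingers close. It gives the time, the measured TCP pose, the force, the opening and the grip force at its end, in the units of the state.
- ctrl.sense(): the state, without advancing time (a new reading comes with each control period).
- optics.read_camera(name): name is "scene" or "top" or "wrist"; returns a dict with "image" (420x560x3 uint8, blue, green, red), "z_map" (420x560 float32, m along the optical axis (not along the pixel's ray), 0 where there is no reading), "fx", "fy", "cx", "cy" (pixels), "T" (4x4, takes a point from camera to world coordinates). Camera axes: x right, y up, looking along -z (the intrinsics and any distortion apply to the point x, -y, -z); pixel columns grow to the right and rows downward; lengths in m; the calibration is good to about 2 mm. The wrist camera is an equidistant fisheye: a pixel r from the principal point sees the ray r / f radians off the axis. A picture is of the moment at which its call begins.
- workorder.close_job(): hands the job in; it is judged then, once.
Trained networks look in a picture, given as the dict that the camera call returned (one of the last four; its "shot" number tells which), for a name from the list of things; names that differ only in an ending like _2 or _b are one class to them, and where a whole thing is asked for, a point or a joint stands for the part that bears it (a point fixed in the world has none). Each returns a list of dicts, best first, with "p" (0 to 1); they miss things now and then, are a little off and sometimes report something else, mostly with a low value. They report only what shows in the picture. A call takes as long as a camera call. They do not tell look-alikes from the thing itself.
- nets.masks_of(picture, target): "mask" (420x560 bool, what is visible of it) and "bbox" ([centre column, centre row, width, height] in pixels, round what is visible of it).
- nets.tip_of(picture, target): "at" ([row, column] in pixels: a listed point, or the origin of a listed thing).
The state is a dict: "time_s": time; "q": joint angles; "qvel": joint speeds; "tau": joint torques, N m; "eef_pos": TCP position; "eef_rot": TCP orientation; "contact_force": force on the tool from outside, world axes, zero at the start; "moment": the same for the moment, N m; "grip_width": opening from 0.0 (shut) to 1.0 (fully open); "finger_force": force on a finger pad.
Only numpy, scipy, OpenCV 4.12 (cv2) and the standard library are available. Lean on these libraries where they do the work, as an engineer would, in place of code of your own. Each camera call takes 0.05 s, during which the arm holds its last target. There are 200 camera calls.

## Working session

There is one attempt and no reset: what is moved stays moved. The work goes in short steps, Python scripts to look and compute and a tool call to move; the robot and the scene stay as the last step left them, time stands still between calls to the robot, and variables do not carry over. Pictures are saved under pics/ and viewed, at most 10 in all, crops included, and the job is handed in when it is done.

Besides the shell and the picture viewer there is one more tool, called after ">>>" as name([rows], argument=value, ...), one row to a line, values as JSON. play_rows: Moves the arm, as the interface text tells. Its arguments: {"type":"object","properties":{"plan":{"type":"array"},"gripper":{"type":"number"}},"required":["plan"]}

```bash
mkdir -p pics; ls; cat > h.py <<'E'
import numpy as np, cv2
from scipy.spatial.transform import Rotation as R
from workcell import ctrl, optics, workorder, nets
def world(p, rows, cols, z=None):
    rows=np.asarray(rows);cols=np.asarray(cols)
    d=p["z_map"][rows.astype(int),cols.astype(int)] if z is None else z
    x=(cols-p["cx"])/p["fx"]*d; y=(rows-p["cy"])/p["fy"]*d
    P=np.stack([x,-y,-d,np.ones_like(d)],-1)
    return (P@p["T"].T)[...,:3]
def cloud(p,m):
    m=m&(p["z_map"]>0); r,c=np.nonzero(m); return world(p,r,c)
E
python3 - <<'E'
from h import *
s=ctrl.sense(); print(s, ctrl.pinch_z)
for n in ["scene","top"]:
    p=optics.read_camera(n); cv2.imwrite(f"pics/{n}1.png",p["image"]); print(n,p["fx"],p["fy"],p["cx"],p["cy"],p["T"].round(3).tolist(),[k for k in p])
    for t in ["cover","angle_plate","ring_gauge","note_block"]:
        for m in nets.masks_of(p,t)[:4]:
            c=cloud(p,m["mask"]); print(t,round(m["p"],2),np.round(m["bbox"]),np.percentile(c,[2,50,98],axis=0).round(3).tolist())
    for t in ["flange_seat","level_bend","upward_bend","handle_tip"]:
        for m in nets.tip_of(p,t)[:2]:
            print(t,round(m["p"],2),np.round(m["at"],1),world(p,*[np.array([a]) for a in m["at"]]).round(3))
E
```

```text
pics
{'time_s': 0.0, 'q': array([ 1.11849849,  0.61591122, -0.01261318,  1.42486859,  0.00811353,
        1.10341503, -0.04039843]), 'qvel': array([ 5.92870663e-04, -2.06031205e-03,  2.16522124e-03, -8.25257725e-04,
       -4.30526186e-04,  1.57656167e-04, -8.81096699e-05]), 'tau': array([ 1.06546464e-03, -4.58927894e+01,  2.09433725e-01, -1.65741849e+01,
       -6.10925350e-02,  2.05446244e-02,  2.41429698e-04]), 'eef_pos': array([ 0.26815912, -0.59124347,  0.21749644]), 'eef_rot': array([-3.06821265e+00, -6.63385321e-01,  9.23750975e-04]), 'contact_force': array([ 0.11193786, -1.27725617,  0.50850475]), 'moment': array([0.04654488, 0.05466817, 0.01754453]), 'finger_force': 0.0, 'grip_width': 1.00297830467241} -0.0188
scene 543.696882073314 543.696882073314 277.3512451508518 208.0191659439472 [[0.751, 0.292, -0.592, -0.447], [-0.66, 0.364, -0.657, -1.262], [0.024, 0.884, 0.466, 0.905], [0.0, 0.0, 0.0, 1.0]] ['image', 'z_map', 'fx', 'fy', 'cx', 'cy', 'T', 'shot']
cover 0.71 [297. 297.  14.  12.] [[0.376, -0.433, 0.003], [0.391, -0.419, 0.012], [0.414, -0.396, 0.03]]
cover 0.62 [265. 
[... 1513 characters left out ...]
ngle_plate 0.93 [190. 201.  86.  52.] [[0.49, -0.085, 0.005], [0.58, 0.066, 0.101], [0.65, 0.141, 0.22]]
note_block 0.98 [404. 245.  23.  25.] [[0.454, -0.617, 0.004], [0.487, -0.581, 0.018], [0.523, -0.549, 0.024]]
note_block 0.44 [185. 200.  86.  54.] [[0.489, -0.085, 0.0], [0.58, 0.063, 0.1], [0.659, 0.144, 0.226]]
note_block 0.2 [226. 263.  76.  23.] [[0.366, -0.171, -0.002], [0.406, -0.013, 0.003], [0.421, 0.036, 0.008]]
flange_seat 0.91 [190.  172.4] [[0.581 0.079 0.116]]
level_bend 0.78 [209.  174.2] [[0.532 0.072 0.101]]
level_bend 0.71 [176.1 248.6] [[ 0.668 -0.118  0.007]]
upward_bend 0.87 [224.5 212.1] [[ 0.496 -0.035  0.095]]
handle_tip 0.68 [208.3 225.9] [[ 0.511 -0.086  0.237]]
```

```bash
python3 - <<'E'
import cv2
a=cv2.imread("pics/top1.png")[150:340,120:440]; cv2.imwrite("pics/topc.png",cv2.resize(a,None,fx=2.5,fy=2.5,interpolation=cv2.INTER_CUBIC))
a=cv2.imread("pics/scene1.png")[130:350,180:420]; cv2.imwrite("pics/scenec.png",cv2.resize(a,None,fx=2.5,fy=2.5,interpolation=cv2.INTER_CUBIC))
E
```

```text
(no output)
```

View pics/topc.png

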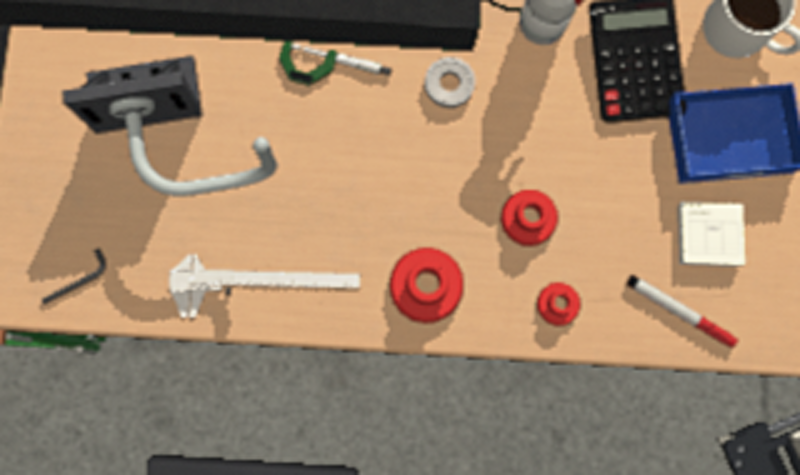

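View pics/scenec.png

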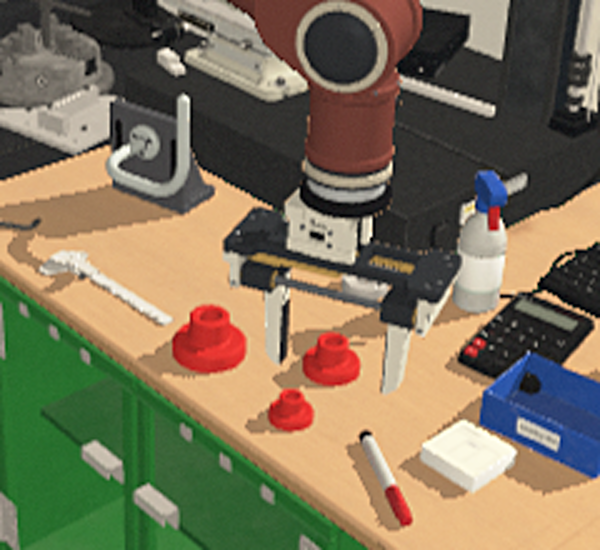

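Candidates: large red cover top px (291,265), small (344,270), and medium (332,237). The medium one measures 63 mm by 41 mm, so it matches. Next I'll fit the handle and cover poses.

```bash
cat >> h.py <<'E'
from scipy.optimize import least_squares
from scipy.spatial import cKDTree
a=np.linspace(0,np.pi/2,60)
AX=np.concatenate([np.c_[-np.linspace(9,55,50),0*np.linspace(0,1,50),95+0*np.linspace(0,1,50)],
 np.c_[-55-50*np.sin(a),-50+50*np.cos(a),95+0*a], np.c_[-105+np.zeros(50),-np.linspace(50,95,50),95+np.zeros(50)],
 np.c_[-105+0*a,-95-50*np.sin(a),145-50*np.cos(a)], np.c_[-105+np.zeros(90),-145+np.zeros(90),np.linspace(145,232,90)]])/1000
TR=cKDTree(AX)
def toplate(P,v): # v=x,y,yaw,dz
    Q=P-np.array([v[0],v[1],v[3]]); c,s=np.cos(v[2]),np.sin(v[2])
    return np.c_[c*Q[:,0]+s*Q[:,1],-s*Q[:,0]+c*Q[:,1],Q[:,2]]
def fromplate(L,v):
    L=np.atleast_2d(L); c,s=np.cos(v[2]),np.sin(v[2])
    return np.c_[c*L[:,0]-s*L[:,1]+v[0],s*L[:,0]+c*L[:,1]+v[1],L[:,2]+v[3]]
def fitbar(P,v0):
    v=np.array(v0,float)
    for lim in (.02,.012,.006):
        def sel(v):
            L=toplate(P,v); d=TR.query(L)[0]-.008
            return L,d
        L,d=sel(v); m=(abs(d)<lim)&(L[:,0]<-.014)
        f=lambda v: TR.query(toplate(P[m],v))[0]-.008
        r=least_squares(f,v,loss="soft_l1",f_scale=.002,x_scale=[.01,.01,.05,.01]); v=r.x
    return v,m.sum(),np.abs(r.fun).mean()
E
python3 - <<'E'
from h import *
for n in ["scene","top"]:
    p=optics.read_camera(n)
    allm=np.ones(p["z_map"].shape,bool); C=cloud(p,allm)
    B=C[(C[:,2]>.06)&(C[:,2]<.26)&(C[:,0]>.4)&(C[:,0]<.7)&(abs(C[:,1])<.2)]
    v,k,e=fitbar(B,[.585,.075,.2,0]); print(n,"bar",v.round(4),k,e.round(4),"tip",fromplate([-.105,-.145,.24],v).round(4))
    F=toplate(C,v); f=F[(abs(F[:,0])<.015)&(F[:,2]>.02)&(F[:,2]<.135)&(abs(F[:,1])<.06)&(abs(F[:,1])>.03)]; print("face x",np.median(f[:,0]).round(4),len(f))
    for nm,h in [("A",.04)]:
        T=C[(np.hypot(C[:,0]-.493,C[:,1]+.372)<.045)&(C[:,2]>.008)]
        top=T[T[:,2]>.034]; print("zmax",np.percentile(T[:,2],98).round(4),"neck mid",((top.min(0)+top.max(0))/2).round(4),top.mean(0).round(4),np.ptp(top,axis=0).round(4),len(top))
        # fit: cup side/neck side radii
        def f(w):
            Q=T-[w[0],w[1],w[2]]; r=np.hypot(Q[:,0],Q[:,1]); z=Q[:,2]
            cand=np.c_[np.hypot(r-.033,np.maximum(z-.016,0)),np.hypot(r-.018,np.maximum(z-.04,0)),np.where(r>.018,abs(z-.016),1),np.where((r<.018)&(r>.0105),abs(z-.04),1),abs(r-.0105)]
            return cand.min(1)
        r=least_squares(f,[.493,-.372,0],loss="soft_l1",f_scale=.002,x_scale=.01); print("cover",r.x.round(4),np.abs(r.fun).mean().round(4))
E
```

```text
scene bar [ 5.809e-01  8.440e-02  2.393e-01 -1.000e-04] 398 0.002 tip [[ 0.5132 -0.0814  0.2399]]
face x 0.0014 274
zmax 0.0416 neck mid [ 0.494  -0.3735  0.0388] [ 0.4948 -0.3746  0.0384] [0.0331 0.0368 0.009 ] 64
cover [ 0.4969 -0.3726 -0.001 ] 0.0016
top bar [ 0.5832  0.0833  0.2246 -0.0008] 524 0.0013 tip [[ 0.5132 -0.0814  0.2392]]
face x -0.0004 273
zmax 0.0412 neck mid [ 0.4965 -0.3727  0.0394] [ 0.4959 -0.3725  0.0382] [0.0359 0.0343 0.0098] 84
cover [ 0.4958 -0.3734 -0.0016] 0.0015
```

>>> play_rows([
  {"slide":[0,0,0],"yaw":-7.16},
  {"slide":[0,0,0],"yaw":-7.16},
  {"slide":[0,0,0],"yaw":-7.16},
  {"slide":[0,0,0],"yaw":-7.16},
  {"slide":[0.026,0.0042,0.005],"yaw":0},
  {"slide":[0.026,0.0042,0.005],"yaw":0},
  {"slide":[0.026,0.0042,0.005],"yaw":0},
  {"slide":[0.026,0.0042,0.005],"yaw":0},
  {"slide":[0.026,0.0042,0.005],"yaw":0},
  {"slide":[0.026,0.0042,0.005],"yaw":0},
  {"slide":[0.026,0.0042,0.005],"yaw":0},
  {"slide":[0.026,0.0042,0.005],"yaw":0},
  {"slide":[0.026,0.0042,0.005],"yaw":0},
  {"slide":[0.026,0.0042,0.005],"yaw":0},
  {"slide":[0.026,0.0042,0.005],"yaw":0},
  {"slide":[0.026,0.0042,0.005],"yaw":0},
  {"slide":[0,0,0],"yaw":0},
], gripper=1.0)

```text
time_s: 2.42
eef_pos: [0.5017, -0.3656, 0.1578]
eef_rot: [-2.8, -1.415, -0.009]
contact_force: [1.2, 1.4, 0.3]
grip_width: 1.0
finger_force: 0.0
```

```bash
cat >> h.py <<'E'
def wworld(p,rows,cols,d=None):
    # fisheye: ray angle r/f ; d = depth along axis
    u=(np.asarray(cols,float)-p["cx"])/p["fx"]; w=(np.asarray(rows,float)-p["cy"])/p["fy"]; th=np.hypot(u,w)
    if d is None: d=p["z_map"][np.asarray(rows).astype(int),np.asarray(cols).astype(int)]
    k=np.where(th>1e-6,np.tan(th)/np.maximum(th,1e-9),1)
    P=np.stack([u*k*d,-w*k*d,-d,np.ones_like(d)],-1); return (P@p["T"].T)[...,:3], th
def wcloud(p):
    r,c=np.nonzero(p["z_map"]>0); P,th=wworld(p,r,c); m=th<1.3; return P[m],r[m],c[m]
def fitcover(C,w0):
    T=C[(np.hypot(C[:,0]-w0[0],C[:,1]-w0[1])<.045)&(C[:,2]>.008)&(C[:,2]<.06)]
    def f(w):
        Q=T-[w[0],w[1],w[2]]; r=np.hypot(Q[:,0],Q[:,1]); z=Q[:,2]
        cand=np.c_[np.hypot(r-.033,np.maximum(z-.016,0)),np.hypot(r-.018,np.maximum(z-.04,0)),np.where(r>.018,abs(z-.016),1),np.where((r<.018)&(r>.0105),abs(z-.04),1),abs(r-.0105)]
        return cand.min(1)
    r=least_squares(f,[*w0,0],loss="soft_l1",f_scale=.002,x_scale=.01); return r.x,len(T),np.abs(r.fun).mean()
def tool():
    s=ctrl.sense(); M=R.from_rotvec(s["eef_rot"]).as_matrix(); p=np.array(s["eef_pos"])
    print("t",round(s["time_s"],2),"pos",p.round(4),"toolx",M[:,0].round(4),"tooly deg",np.degrees(np.arctan2(M[1,1],M[0,1])).round(2),"F",np.round(s["contact_force"],1),"w",round(s["grip_width"],3),"ff",round(s["finger_force"],1),"q7",s["q"][6].round(2))
    return p,M
def go(target):
    p,M=tool(); print("slide to",np.round(target,4),"=",(M.T@(np.array(target)-p)).round(4))
E
python3 - <<'E'
from h import *
p=optics.read_camera("wrist"); cv2.imwrite("pics/w1.png",p["image"]); print(p["fx"],p["cx"],p["cy"])
C,_,_=wcloud(p); w,n,e=fitcover(C,[.496,-.373]); print("cover wrist",w.round(4),n,e.round(4))
go([w[0],w[1],.019]); go([.4962,-.373,.019])
E
```

```text
325.19226210127806 280.20423689488206 216.85371497066674
cover wrist [ 0.4994 -0.3715 -0.0005] 3192 0.0005
t 2.47 pos [ 0.4992 -0.3689  0.1582] toolx [0.5956 0.8033 0.003 ] tooly deg -36.55 F [ 0.5 -0.4  0.3] w 1.002 ff 0.0 q7 -0.13
slide to [ 0.4994 -0.3715  0.019 ] = [-0.0024  0.0018  0.1392]
t 2.47 pos [ 0.4992 -0.3689  0.1582] toolx [0.5956 0.8033 0.003 ] tooly deg -36.55 F [ 0.5 -0.4  0.3] w 1.002 ff 0.0 q7 -0.13
slide to [ 0.4962 -0.373   0.019 ] = [-0.0055  0.0002  0.1392]
```

View pics/w1.png

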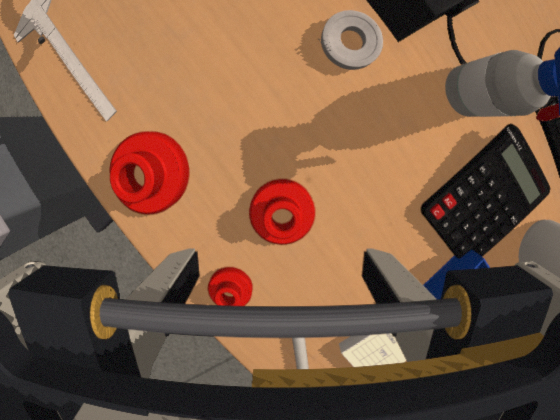

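Medium cover sits at wrist px (283,212), midway between the fingers. The small one is at (230,290) and the large at (150,172). I'll descend and re-measure.

>>> play_rows([
  {"slide":[-0.003,0.001,0.02],"yaw":0},
  {"slide":[0,0,0.025],"yaw":0},
  {"slide":[0,0,0.025],"yaw":0},
  {"slide":[0,0,0.01],"yaw":0},
  {"slide":[0,0,0],"yaw":0},
  {"slide":[0,0,0],"yaw":0},
  {"slide":[0,0,0],"yaw":0},
])

```text
time_s: 3.05
eef_pos: [0.4961, -0.3771, 0.0802]
eef_rot: [2.809, 1.401, 0.002]
contact_force: [0.0, 0.0, -0.0]
grip_width: 0.999
finger_force: 0.0
```

```bash
python3 - <<'E'
from h import *
p=optics.read_camera("wrist")
C,_,_=wcloud(p); w,n,e=fitcover(C,[.496,-.373]); print("cover wrist",w.round(4),n,e.round(4))
go([w[0],w[1],.019]); go([.4962,-.373,.019])
E
```

```text
cover wrist [ 4.993e-01 -3.716e-01 -4.000e-04] 5480 0.0005
t 3.1 pos [ 0.4963 -0.377   0.0805] toolx [6.016e-01 7.988e-01 1.000e-04] tooly deg -36.99 F [0.6 0.1 0.7] w 1.003 ff 0.0 q7 -0.14
slide to [ 0.4993 -0.3716  0.019 ] = [ 0.006  -0.001   0.0615]
t 3.1 pos [ 0.4963 -0.377   0.0805] toolx [6.016e-01 7.988e-01 1.000e-04] tooly deg -36.99 F [0.6 0.1 0.7] w 1.003 ff 0.0 q7 -0.14
slide to [ 0.4962 -0.373   0.019 ] = [ 0.0031 -0.0027  0.0615]
```

>>> play_rows([
  {"slide":[0.0045,-0.001,0.02],"yaw":0},
  {"slide":[0,0,0.02],"yaw":0},
  {"slide":[0,0,0.015],"yaw":0},
  {"slide":[0,0,0.0065],"yaw":0},
  {"slide":[0,0,0],"yaw":0},
  {"slide":[0,0,0],"yaw":0},
])

```text
time_s: 3.6
eef_pos: [0.498, -0.3723, 0.0182]
eef_rot: [2.81, 1.402, 0.001]
contact_force: [-1.0, 0.5, 1.3]
grip_width: 0.995
finger_force: 0.0
```

>>> play_rows([
  {"slide":[0,0,0],"yaw":0},
  {"slide":[0,0,0],"yaw":0},
  {"slide":[0,0,0],"yaw":0},
  {"slide":[0,0,0],"yaw":0},
  {"slide":[0,0,0],"yaw":0},
  {"slide":[0,0,0],"yaw":0},
  {"slide":[0,0,0],"yaw":0},
  {"slide":[0,0,0],"yaw":0},
], gripper=0)

```text
time_s: 4.27
eef_pos: [0.4973, -0.3717, 0.0171]
eef_rot: [-2.811, -1.403, -0.0]
contact_force: [0.3, 0.8, 0.1]
grip_width: 0.477
finger_force: 0.0
```

>>> play_rows([
  {"slide":[0,0,0],"yaw":0},
  {"slide":[0,0,0],"yaw":0},
  {"slide":[0,0,0],"yaw":0},
  {"slide":[0,0,0],"yaw":0},
  {"slide":[0,0,-0.003],"yaw":0},
  {"slide":[0,0,-0.01],"yaw":0},
  {"slide":[0,0,-0.02],"yaw":0},
  {"slide":[0,0,-0.03],"yaw":0},
  {"slide":[0,0,-0.03],"yaw":0},
  {"slide":[0,0,-0.03],"yaw":0},
  {"slide":[0,0,-0.03],"yaw":0},
  {"slide":[0,0,-0.03],"yaw":0},
  {"slide":[0,0,-0.03],"yaw":0},
  {"slide":[0,0,-0.03],"yaw":0},
  {"slide":[0,0,-0.02],"yaw":0},
  {"slide":[0,0,-0.01],"yaw":0},
  {"slide":[0,0,0],"yaw":0},
])

```text
time_s: 5.68
eef_pos: [0.4981, -0.3722, 0.2933]
eef_rot: [2.807, 1.401, 0.004]
contact_force: [-0.0, -0.0, -0.5]
grip_width: 0.383
finger_force: 30.0
```

```bash
python3 - <<'E'
from h import *
p0,M=tool()
for n in ["top","scene"]:
    p=optics.read_camera(n); C=cloud(p,np.ones(p["z_map"].shape,bool))
    D=C[(np.linalg.norm(C[:,:2]-p0[:2],axis=1)<.045)&(C[:,2]>p0[2]-.03)&(C[:,2]<p0[2]+.003)]
    cup=D[(D[:,2]<p0[2]-.004)]
    print(n,len(D),D.min(0).round(4),D.max(0).round(4))
    if len(cup)>20:
        # cup side + shoulder fit
        def f(w):
            Q=cup-w; r=np.hypot(Q[:,0],Q[:,1]); z=Q[:,2]
            return np.c_[np.hypot(r-.033,np.maximum(z-.016,0)),np.hypot(np.maximum(r-.033,0),z-.016)].min(1)
        r=least_squares(f,[p0[0],p0[1],p0[2]-.019],loss="soft_l1",f_scale=.002,x_scale=.01); print("cover",r.x.round(4),np.abs(r.fun).mean().round(4))
print("tip slide:"); go([.5132,-.0814,.2685])
E
```

```text
t 5.68 pos [ 0.4981 -0.3722  0.2933] toolx [6.013e-01 7.990e-01 3.000e-04] tooly deg -36.96 F [-0.  -0.  -0.5] w 0.383 ff 30.0 q7 -0.11Traceback (most recent call last):
  File "<stdin>", line 7, in <module>
    return umr_minimum(a, axis, None, out, keepdims, initial, where)
ValueError: zero-size array to reduction operation minimum which has no identity
```

>>> play_rows([
  {"slide":[0.0241,-0.0163,0],"yaw":0},
  {"slide":[0.0241,-0.0163,0],"yaw":0},
  {"slide":[0.0241,-0.0163,0],"yaw":0},
  {"slide":[0.0241,-0.0163,0],"yaw":0},
  {"slide":[0.0241,-0.0163,0],"yaw":0},
  {"slide":[0.0241,-0.0163,0],"yaw":0},
  {"slide":[0.0241,-0.0163,0],"yaw":0},
  {"slide":[0.0241,-0.0163,0],"yaw":0},
  {"slide":[0.0241,-0.0163,0],"yaw":0},
  {"slide":[0.0241,-0.0163,0],"yaw":0},
  {"slide":[0,0,0],"yaw":-7.16},
  {"slide":[0,0,0],"yaw":-7.16},
  {"slide":[0,0,0],"yaw":-7.16},
  {"slide":[0,0,0],"yaw":-7.16},
  {"slide":[0,0,0],"yaw":-7.16},
  {"slide":[0,0,0],"yaw":-7.16},
  {"slide":[0,0,0],"yaw":-7.16},
  {"slide":[0,0,0],"yaw":0},
  {"slide":[0,0,0],"yaw":0},
])

```text
time_s: 7.32
eef_pos: [0.5108, -0.0813, 0.2885]
eef_rot: [-1.954, -2.455, 0.003]
contact_force: [0.1, 0.1, -0.4]
grip_width: 0.381
finger_force: 30.0
```

```bash
cat >> h.py <<'E'
def heldfit(C,p0):
    D=C[(np.linalg.norm(C[:,:2]-p0[:2],axis=1)<.045)&(C[:,2]>p0[2]-.03)&(C[:,2]<p0[2]-.003)]
    if len(D)<15: return None
    def f(w):
        Q=D-w; r=np.hypot(Q[:,0],Q[:,1]); z=Q[:,2]
        return np.c_[np.hypot(r-.033,np.maximum(z-.016,0)),np.hypot(np.maximum(r-.033,0),z-.016)].min(1)
    r=least_squares(f,[p0[0],p0[1],p0[2]-.019],loss="soft_l1",f_scale=.002,x_scale=.01); return r.x.round(4),np.abs(r.fun).mean().round(4),len(D)
E
python3 - <<'E'
from h import *
p0,M=tool()
p=optics.read_camera("wrist"); cv2.imwrite("pics/w2.png",p["image"]); C,_,_=wcloud(p); print("wrist held",heldfit(C,p0))
B=C[(C[:,2]>.06)&(C[:,2]<.245)&(abs(C[:,0]-.55)<.15)&(abs(C[:,1])<.2)]; v,k,e=fitbar(B,[.582,.084,.23,0]); print("wrist bar",v.round(4),k,e.round(4),fromplate([-.105,-.145,.24],v).round(4))
for n in ["top","scene"]:
    p=optics.read_camera(n); cv2.imwrite(f"pics/{n}2.png",p["image"]); C=cloud(p,np.ones(p["z_map"].shape,bool)); print(n,heldfit(C,p0))
go([.5132,-.0814,p0[2]])
a=cv2.imread("pics/scene2.png")[110:260,150:350]; b=cv2.resize(a,None,fx=4,fy=4,interpolation=cv2.INTER_CUBIC); cv2.imwrite("pics/s2c.png",b)
E
```

```text
t 7.32 pos [ 0.5108 -0.0813  0.2885] toolx [-0.2244  0.9745  0.0017] tooly deg 12.97 F [ 0.1  0.1 -0.4] w 0.381 ff 30.0 q7 0.17
wrist held (array([ 0.5111, -0.0802,  0.2687]), np.float64(0.0003), 1039)
wrist bar [ 5.851e-01  8.510e-02  2.254e-01 -3.000e-04] 2769 0.0005 [[ 0.5152 -0.0797  0.2397]]
top (array([ 0.5099, -0.0814,  0.269 ]), np.float64(0.0003), 18)
scene (array([ 0.5102, -0.0804,  0.2684]), np.float64(0.0018), 102)
t 7.47 pos [ 0.5115 -0.0811  0.2895] toolx [-2.258e-01  9.742e-01  6.000e-04] tooly deg 13.05 F [ 0.6  0.8 -0.6] w 0.385 ff 30.0 q7 0.17
slide to [ 0.5132 -0.0814  0.2885] = [-0.0006  0.0016  0.001 ]
```

View pics/s2c.png

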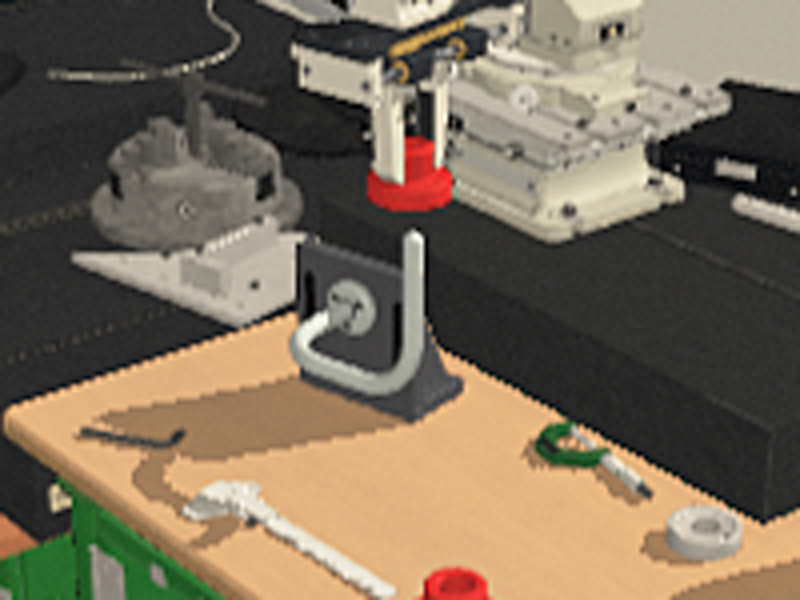

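Held cover is above the tip, which lies about 4 mm off in tool +y. I'll correct that and descend.

>>> play_rows([
  {"slide":[-0.0008,0.0036,0],"yaw":0},
  {"slide":[0,0,0.008],"yaw":0},
  {"slide":[0,0,0.008],"yaw":0},
  {"slide":[0,0,0.006],"yaw":0},
  {"slide":[0,0,0.004],"yaw":0},
  {"slide":[0,0,0.004],"yaw":0},
  {"slide":[0,0,0.004],"yaw":0},
  {"slide":[0,0,0.004],"yaw":0},
  {"slide":[0,0,0.004],"yaw":0},
  {"slide":[0,0,0.004],"yaw":0},
  {"slide":[0,0,0],"yaw":0},
  {"slide":[0,0,0],"yaw":0},
])

```text
time_s: 8.47
eef_pos: [0.5155, -0.0811, 0.244]
eef_rot: [-1.952, -2.461, 0.0]
contact_force: [-0.1, 0.1, -0.7]
grip_width: 0.384
finger_force: 30.0
```

```bash
python3 - <<'E'
from h import *
p0,M=tool()
p=optics.read_camera("wrist"); cv2.imwrite("pics/w3.png",p["image"]); C,_,_=wcloud(p); print("wrist held",heldfit(C,p0))
E
```

```text
t 8.47 pos [ 0.5155 -0.0811  0.244 ] toolx [-2.277e-01  9.737e-01  2.000e-04] tooly deg 13.16 F [-0.1  0.1 -0.7] w 0.384 ff 30.0 q7 0.15
wrist held (array([ 0.5159, -0.08  ,  0.2239]), np.float64(0.0005), 1177)
```

No contact force, and the tip is already in the bore. Continuing down.

>>> play_rows([
  {"slide":[0,0,0.005],"yaw":0},
  {"slide":[0,0,0.006],"yaw":0},
  {"slide":[0,0,0.007],"yaw":0},
  {"slide":[0,0,0.007],"yaw":0},
  {"slide":[0,0,0.007],"yaw":0},
  {"slide":[0,0,0.005],"yaw":0},
  {"slide":[0,0,0],"yaw":0},
  {"slide":[0,0,0],"yaw":0},
])

```text
time_s: 9.18
eef_pos: [0.5155, -0.0811, 0.2068]
eef_rot: [-1.952, -2.461, 0.0]
contact_force: [-0.0, 0.1, 0.3]
grip_width: 0.381
finger_force: 30.0
```

```bash
python3 - <<'E'
from h import *
p0,M=tool()
p=optics.read_camera("wrist"); cv2.imwrite("pics/w3.png",p["image"]); C,_,_=wcloud(p); print("wrist held",heldfit(C,p0))
a=p["image"][150:420,130:430];cv2.imwrite("pics/w3c.png",cv2.resize(a,None,fx=2,fy=2))
E
```

```text
t 9.18 pos [ 0.5155 -0.0811  0.2068] toolx [-2.278e-01  9.737e-01  4.000e-04] tooly deg 13.17 F [-0.   0.1  0.3] w 0.381 ff 30.0 q7 0.12
wrist held (array([ 0.5158, -0.08  ,  0.1871]), np.float64(0.0003), 973)
```

View pics/w3c.png

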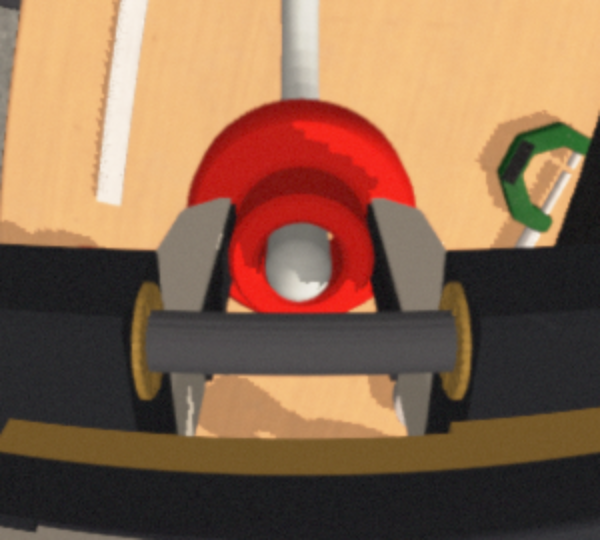

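>>> play_rows([
  {"slide":[0,0,0],"yaw":0},
  {"slide":[0,0,0],"yaw":0},
  {"slide":[0,0,0],"yaw":0},
  {"slide":[0,0,0],"yaw":0},
  {"slide":[0,0,0],"yaw":0},
  {"slide":[0,0,0],"yaw":0},
  {"slide":[0,0,0],"yaw":0},
  {"slide":[0,0,0],"yaw":0},
  {"slide":[0,0,0],"yaw":0},
  {"slide":[0,0,0],"yaw":0},
  {"slide":[0,0,0],"yaw":0},
  {"slide":[0,0,0],"yaw":0},
], gripper=1.0)

```text
time_s: 10.23
eef_pos: [0.5156, -0.0811, 0.2072]
eef_rot: [-1.952, -2.461, 0.0]
contact_force: [0.1, -0.6, 0.1]
grip_width: 1.002
finger_force: 0.0
```

>>> play_rows([
  {"slide":[0.01,0,0],"yaw":0},
  {"slide":[0.01,0,0],"yaw":0},
  {"slide":[0.01,0,0],"yaw":0},
  {"slide":[0.01,0,0],"yaw":0},
  {"slide":[0,0,0],"yaw":0},
  {"slide":[0,0,0],"yaw":0},
])

```text
time_s: 10.73
eef_pos: [0.5064, -0.041, 0.2074]
eef_rot: [1.949, 2.464, 0.0]
contact_force: [0.5, -0.6, 0.1]
grip_width: 0.999
finger_force: 0.0
```

```bash
python3 - <<'E'
from h import *
p0,M=tool(); v=[.5832,.0838,.2265,0]
ims=[]
for n,(r0,c0) in {"wrist":(100,130),"top":(160,130),"scene":(130,170)}.items():
    p=optics.read_camera(n); a=p["image"]; hsv=cv2.cvtColor(a,cv2.COLOR_BGR2HSV)
    red=((hsv[...,0]<8)|(hsv[...,0]>172))&(hsv[...,1]>150)&(hsv[...,2]>60)
    if n=="wrist": C,r,c=wcloud(p); C=C[red[r,c]]
    else: C=cloud(p,red)
    L=toplate(C,v); L=L[(abs(L[:,0]+.105)<.06)&(L[:,1]>-.2)&(L[:,1]<0)&(L[:,2]>.03)&(L[:,2]<.25)]
    print(n,len(L),np.percentile(L,[1,50,99],axis=0).round(4).tolist() if len(L) else "")
    np.save(f"L_{n}.npy",L)
    if n!="wrist": ims.append(cv2.resize(a[r0:r0+100,c0:c0+133],(532,400),interpolation=cv2.INTER_CUBIC)[:, :400])
    else: ims.append(cv2.resize(a[50:350],(560,300))[:,80:480])
ims[0]=cv2.resize(ims[0],(400,300)); 
cv2.imwrite("pics/c4.png",np.hstack([cv2.resize(i,(266,300)) for i in ims]))
E
```

```text
t 10.73 pos [ 0.5064 -0.041   0.2074] toolx [-2.301e-01  9.732e-01 -1.000e-04] tooly deg 13.3 F [ 0.5 -0.6  0.1] w 0.999 ff 0.0 q7 0.05
wrist 2478 [[-0.1336, -0.1117, 0.1004], [-0.1033, -0.085, 0.1132], [-0.074, -0.071, 0.1249]]
top 13 [[-0.1081, -0.1103, 0.1114], [-0.1055, -0.0883, 0.117], [-0.1023, -0.0813, 0.1252]]
scene 259 [[-0.1403, -0.1189, 0.0644], [-0.1204, -0.0907, 0.1028], [-0.0826, -0.0712, 0.125]]
```

View pics/c4.png

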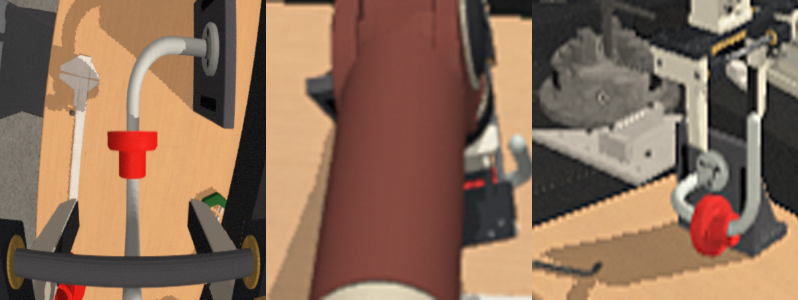

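Cover lies on the level part, cup leading, with its rim at plate y≈-0.071. The neck is close enough to the upright that the gripper body would nearly touch it. I'll draw the cover forward by the cup first, then take the neck.

```bash
echo 'V=[.585,.0845,.2254,0]' >> h.py; python3 - <<'E'
from h import *
L=toplate(fromplate(np.load("L_wrist.npy"),[.5832,.0838,.2265,0]),V)
cup=L[abs(L[:,0]+.105)>.022]; print(np.percentile(L,[.5,99.5],axis=0).round(4).tolist(), "cup",np.percentile(cup,[1,50,99],axis=0).round(4).tolist(), "neck top z by y",[(y,np.percentile(L[abs(L[:,1]-y)<.002][:,2],97).round(4)) for y in (-.105,-.1,-.095,-.092)])
p=optics.read_camera("wrist"); p0,M=tool(); print("cam in tool",(M.T@(p["T"][:3,3]-p0)).round(3))
go(fromplate([-.105,-.079,.074],V)[0])
E
```

```text
[[-0.1366, -0.1125, 0.0994], [-0.0747, -0.0711, 0.1251]] cup [[-0.1368, -0.0885, 0.1007], [-0.1277, -0.0805, 0.1108], [-0.0737, -0.0733, 0.1161]] neck top z by y [(-0.105, np.float64(0.1138)), (-0.1, np.float64(0.1131)), (-0.095, np.float64(0.1125)), (-0.092, np.float64(0.1121))]
t 10.93 pos [ 0.5066 -0.0429  0.2071] toolx [-2.265e-01  9.740e-01 -4.000e-04] tooly deg 13.09 F [0.8 0.7 0.3] w 1.0 ff 0.0 q7 0.05
cam in tool [ 0.073  0.001 -0.166]
t 10.93 pos [ 0.5066 -0.0429  0.2071] toolx [-2.265e-01  9.740e-01 -4.000e-04] tooly deg 13.09 F [0.8 0.7 0.3] w 1.0 ff 0.0 q7 0.05
slide to [ 0.5003 -0.016   0.074 ] = [ 0.0277 -0.      0.1331]
```

>>> play_rows([
  {"slide":[0.014,0,0],"yaw":0},
  {"slide":[0.0137,0,0],"yaw":0},
  {"slide":[0,0,0.025],"yaw":0},
  {"slide":[0,0,0.03],"yaw":0},
  {"slide":[0,0,0.03],"yaw":0},
  {"slide":[0,0,0.03],"yaw":0},
  {"slide":[0,0,0.018],"yaw":0},
  {"slide":[0,0,0],"yaw":0},
  {"slide":[0,0,0],"yaw":0},
])

```text
time_s: 11.68
eef_pos: [0.5, -0.0155, 0.0737]
eef_rot: [-1.952, -2.46, 0.002]
contact_force: [0.4, 0.1, 0.5]
grip_width: 1.005
finger_force: 0.0
```

>>> play_rows([
  {"slide":[0,0,0],"yaw":0},
  {"slide":[0,0,0],"yaw":0},
  {"slide":[0,0,0],"yaw":0},
  {"slide":[0,0,0],"yaw":0},
  {"slide":[0,0,0],"yaw":0},
  {"slide":[0,0,0],"yaw":0},
  {"slide":[0,0,0],"yaw":0},
], gripper=0.5)

```text
time_s: 12.27
eef_pos: [0.5006, -0.0153, 0.0747]
eef_rot: [1.952, 2.46, 0.001]
contact_force: [0.1, -0.9, 3.2]
grip_width: 0.712
finger_force: 30.0
```

>>> play_rows([
  {"slide":[0.002,0,0],"yaw":0},
  {"slide":[0.003,0,0],"yaw":0},
  {"slide":[0.003,0,0],"yaw":0},
  {"slide":[0.003,0,0],"yaw":0},
  {"slide":[0.003,0,0],"yaw":0},
  {"slide":[0.003,0,0],"yaw":0},
  {"slide":[0,0,0],"yaw":0},
])

```text
time_s: 12.85
eef_pos: [0.4967, 0.0002, 0.0747]
eef_rot: [1.952, 2.459, -0.002]
contact_force: [-0.2, -3.3, 5.9]
grip_width: 0.711
finger_force: 30.0
```

>>> play_rows([
  {"slide":[0,0,0],"yaw":0},
  {"slide":[0,0,0],"yaw":0},
  {"slide":[0,0,0],"yaw":0},
  {"slide":[0,0,0],"yaw":0},
  {"slide":[0,0,0],"yaw":0},
  {"slide":[0,0,0],"yaw":0},
], gripper=1.0)

```text
time_s: 13.35
eef_pos: [0.4962, 0.0016, 0.074]
eef_rot: [-1.952, -2.461, -0.0]
contact_force: [-0.4, -0.3, 0.5]
grip_width: 0.994
finger_force: 0.0
```

```bash
cat >> h.py <<'E'
def redL(n="wrist"):
    p=optics.read_camera(n); a=p["image"]; hsv=cv2.cvtColor(a,cv2.COLOR_BGR2HSV)
    red=((hsv[...,0]<8)|(hsv[...,0]>172))&(hsv[...,1]>150)&(hsv[...,2]>60)
    if n=="wrist": C,r,c=wcloud(p); C=C[red[r,c]]
    else: C=cloud(p,red)
    L=toplate(C,V); return L[(abs(L[:,0]+.075)<.09)&(L[:,1]>-.2)&(L[:,1]<.06)&(L[:,2]>.03)&(L[:,2]<.25)],p
E
python3 - <<'E'
from h import *
L,p=redL(); cv2.imwrite("pics/w5.png",p["image"])
print(len(L),np.percentile(L,[.5,50,99.5],axis=0).round(4).tolist(),"neck top z by y",[(y,np.percentile(L[abs(L[:,1]-y)<.002][:,2],97).round(4)) for y in np.arange(-.1,-.03,.006).round(3) if (abs(L[:,1]-y)<.002).any()])
tool()
E
```

```text
5541 [[-0.1365, -0.0967, 0.0649], [-0.1055, -0.0659, 0.0908], [-0.0739, -0.0342, 0.1699]] neck top z by y [(np.float64(-0.094), np.float64(0.1108)), (np.float64(-0.088), np.float64(0.111)), (np.float64(-0.082), np.float64(0.1114)), (np.float64(-0.076), np.float64(0.088)), (np.float64(-0.07), np.float64(0.0978)), (np.float64(-0.064), np.float64(0.1125)), (np.float64(-0.058), np.float64(0.1219)), (np.float64(-0.034), np.float64(0.1755))]
t 13.4 pos [0.4962 0.0015 0.074 ] toolx [-2.278e-01  9.737e-01  3.000e-04] tooly deg 13.17 F [ 0.7 -0.5 -0.4] w 1.001 ff 0.0 q7 -0.15
```

View pics/w5.png

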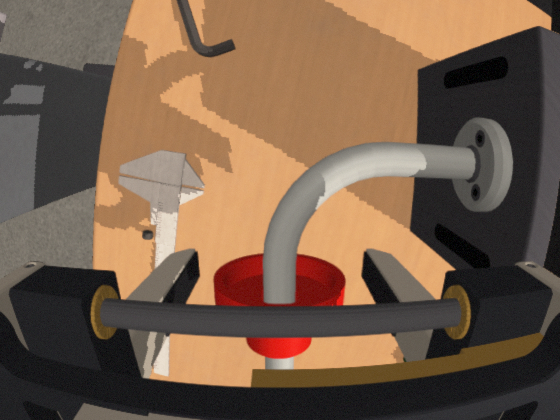

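>>> play_rows([
  {"slide":[-0.01,0,0],"yaw":0},
  {"slide":[-0.0125,0,0],"yaw":0},
  {"slide":[0,0,0],"yaw":0},
])

```text
time_s: 13.65
eef_pos: [0.502, -0.0241, 0.074]
eef_rot: [1.957, 2.456, -0.003]
contact_force: [0.4, -0.4, -0.3]
grip_width: 1.0
finger_force: 0.0
```

>>> play_rows([
  {"slide":[0,0,0],"yaw":0},
  {"slide":[0,0,0],"yaw":0},
  {"slide":[0,0,0],"yaw":0},
  {"slide":[0,0,0],"yaw":0},
  {"slide":[0,0,0],"yaw":0},
  {"slide":[0,0,0],"yaw":0},
  {"slide":[0,0,0],"yaw":0},
  {"slide":[0,0,0],"yaw":0},
  {"slide":[0,0,0],"yaw":0},
  {"slide":[0,0,0],"yaw":0},
  {"slide":[0,0,0],"yaw":0},
  {"slide":[0,0,0],"yaw":0},
], gripper=0)

```text
time_s: 14.65
eef_pos: [0.5006, -0.0207, 0.074]
eef_rot: [-1.952, -2.46, 0.002]
contact_force: [-0.1, -0.2, 1.0]
grip_width: 0.385
finger_force: 30.0
```

```bash
python3 - <<'E'
from h import *
L,p=redL(); print(len(L),"rim y",np.percentile(L[(L[:,2]<.13)],[.5,99],axis=0).round(4).tolist(),"shoulder-ish",np.percentile(L[(abs(L[:,0]+.105)>.022)&(L[:,2]<.13)][:,1],[1,5,50,99]).round(4))
s,M=tool(); print("tcp plate",toplate(s[None],V).round(4))
E
```

```text
8740 rim y [[-0.1358, -0.0918, 0.0659], [-0.0751, -0.057, 0.1256]] shoulder-ish [-0.0701 -0.0686 -0.0607 -0.0569]
t 14.7 pos [ 0.5006 -0.0207  0.074 ] toolx [-2.276e-01  9.738e-01  2.000e-04] tooly deg 13.15 F [-1.6  0.5  1.4] w 0.387 ff 30.0 q7 -0.11
tcp plate [[-0.1057 -0.0836  0.074 ]]
```

```bash
python3 - <<'E'
from h import *
from scipy.optimize import brentq
from scipy.interpolate import CubicSpline
# axis in plate xy, param s from y=-.095 forward
def ax(s):
    if s<.045: return np.array([-.105,-.095+s])
    t=(s-.045)/.05
    if t<np.pi/2: return np.array([-.055-.05*np.cos(t),-.05+.05*np.sin(t)])
    return np.array([-.055+s-.045-.05*np.pi/2,0.])
out=[]
for s in np.arange(-.005,.16,.0005):
    b=ax(s); f=brentq(lambda u:np.linalg.norm(ax(u)-b)-.029,s+.02,s+.035); F=ax(f)
    d=(F-b)/.029; m=ax((s+f)/2); mid=(b+F)/2; sh=(m-mid)/2
    tcp=F+sh-d*.0165; out.append([*tcp,np.degrees(np.arctan2(d[1],d[0]))])
o=np.array(out); L=np.r_[0,np.cumsum(np.linalg.norm(np.diff(o[:,:2],axis=0),axis=1))]
cs=CubicSpline(L,o); l0=L[np.argmin(abs(o[:,1]+.0836)+ (abs(o[:,0]+.105)>.01))]
ls=np.concatenate([[l0,l0+.004,l0+.010],np.arange(l0+.015,l0+.175,.005)])
pr=cs(ls[0]); print(pr.round(4))
for l in ls[1:]:
    q=cs(l); d=q[:2]-pr[:2]; h=np.radians(pr[2]); tx=np.array([np.cos(h),np.sin(h)]); ty=np.array([np.sin(h),-np.cos(h)])
    print(np.round([d@tx,d@ty],4), "yaw",round(pr[2]-q[2],2),"-> plate",q.round(4)); pr=q
    if q[0]>-.05: break
E
```

```text
[-1.05e-01 -8.35e-02  9.00e+01]
[ 0.004 -0.   ] yaw 0.0 -> plate [-1.05e-01 -7.95e-02  9.00e+01]
[ 0.006 -0.   ] yaw 0.0 -> plate [-1.05e-01 -7.35e-02  9.00e+01]
[ 0.005 -0.   ] yaw 0.0 -> plate [-1.05e-01 -6.85e-02  9.00e+01]
[0.005 0.   ] yaw 0.18 -> plate [-1.05000e-01 -6.35000e-02  8.98221e+01]
[0.005  0.0001] yaw 1.09 -> plate [-1.04900e-01 -5.85000e-02  8.87316e+01]
[0.005  0.0001] yaw 2.09 -> plate [-1.0470e-01 -5.3500e-02  8.6638e+01]
[0.005  0.0001] yaw 3.11 -> plate [-1.043e-01 -4.850e-02  8.353e+01]
[0.005  0.0001] yaw 4.12 -> plate [-1.0370e-01 -4.3600e-02  7.9406e+01]
[0.005  0.0001] yaw 5.14 -> plate [-1.02600e-01 -3.87000e-02  7.42644e+01]
[0.005  0.0001] yaw 5.83 -> plate [-1.01200e-01 -3.39000e-02  6.84333e+01]
[0.005  0.0001] yaw 5.85 -> plate [-9.94000e-02 -2.92000e-02  6.25828e+01]
[0.005  0.0001] yaw 5.85 -> plate [-9.70000e-02 -2.48000e-02  5.67323e+01]
[0.005  0.0001] yaw 5.85 -> plate [-9.42000e-02 -2.07000e-02  5.08817e+01]
[0.005  0.0001] yaw 5.85 -> plate [-9.10000e-02 -1.68000e-02  4.50312e+01]
[0.005  0.0001] yaw 5.85 -> plate [-8.75000e-02 -1.33000e-02  3.91807e+01]
[0.005  0.0001] yaw 5.85 -> plate [-8.36000e-02 -1.02000e-02  3.33301e+01]
[0.005  0.0001] yaw 5.85 -> plate [-7.94000e-02 -7.50000e-03  2.74796e+01]
[0.005  0.0001] yaw 5.85 -> plate [-7.49000e-02 -5.30000e-03  2.16291e+01]
[0.005 0.   ] yaw 5.83 -> plate [-7.02000e-02 -3.50000e-03  1.57961e+01]
[ 0.005 -0.   ] yaw 5.15 -> plate [-6.54000e-02 -2.10000e-03  1.06479e+01]
[ 0.005 -0.   ] yaw 4.13 -> plate [-6.050e-02 -1.100e-03  6.516e+00]
[ 0.005 -0.   ] yaw 3.12 -> plate [-5.5600e-02 -5.0000e-04  3.3959e+00]
[ 0.005 -0.   ] yaw 2.11 -> plate [-5.0600e-02 -2.0000e-04  1.2898e+00]
[ 0.005  -0.0001] yaw 1.1 -> plate [-0.0456 -0.      0.1861]
```

>>> play_rows([
  {"slide":[0.004,0,-0.001],"yaw":0},
  {"slide":[0.006,0,0],"yaw":0},
  {"slide":[0.005,0,0],"yaw":0},
  {"slide":[0.005,0,0],"yaw":0.2},
  {"slide":[0.005,0.0001,0],"yaw":1.1},
  {"slide":[0.005,0.0001,0],"yaw":2.1},
  {"slide":[0.005,0.0001,0],"yaw":3.1},
  {"slide":[0.005,0.0001,0],"yaw":4.1},
  {"slide":[0,0,0],"yaw":0},
])

```text
time_s: 15.45
eef_pos: [0.4936, 0.0206, 0.0753]
eef_rot: [-2.17, -2.271, -0.001]
contact_force: [0.2, 0.7, -0.7]
grip_width: 0.384
finger_force: 30.0
```

```bash
python3 - <<'E'
from h import *
s,M=tool(); print("tcp plate",toplate(s[None],V).round(4), "heading",np.degrees(np.arctan2(M[1,0],M[0,0])-V[2]).round(2), ctrl.sense()["moment"].round(2))
E
```

```text
t 15.45 pos [0.4936 0.0206 0.0753] toolx [-4.53e-02  9.99e-01  9.00e-04] tooly deg 2.59 F [ 0.2  0.7 -0.7] w 0.384 ff 30.0 q7 -0.32
tcp plate [[-0.1034 -0.0418  0.0753]] heading 79.68 [ 0.01 -0.1   0.  ]
```

>>> play_rows([
  {"slide":[0.0035,0.0001,0],"yaw":5.3},
  {"slide":[0.005,0.0001,0],"yaw":5.85},
  {"slide":[0.005,0.0001,0],"yaw":5.85},
  {"slide":[0.005,0.0001,0],"yaw":5.85},
  {"slide":[0.005,0.0001,0],"yaw":5.85},
  {"slide":[0.005,0.0001,0],"yaw":5.85},
  {"slide":[0,0,0],"yaw":0},
])

```text
time_s: 16.03
eef_pos: [0.5006, 0.0475, 0.0752]
eef_rot: [-2.746, -1.525, -0.001]
contact_force: [-0.5, 0.6, -0.5]
grip_width: 0.383
finger_force: 30.0
```

```bash
python3 - <<'E'
from h import *
s,M=tool(); print("tcp plate",toplate(s[None],V).round(4), "heading",np.degrees(np.arctan2(M[1,0],M[0,0])-V[2]).round(2), ctrl.sense()["moment"].round(2))
E
```

```text
t 16.03 pos [0.5006 0.0475 0.0752] toolx [5.286e-01 8.489e-01 7.000e-04] tooly deg -31.91 F [-0.5  0.6 -0.5] w 0.383 ff 30.0 q7 -0.79
tcp plate [[-0.0905 -0.0172  0.0752]] heading 45.18 [ 0.17  0.05 -0.03]
```

>>> play_rows([
  {"slide":[0.005,0.0001,0],"yaw":5.85},
  {"slide":[0.005,0.0001,0],"yaw":5.85},
  {"slide":[0.005,0.0001,0],"yaw":5.85},
  {"slide":[0.005,0.0001,0],"yaw":5.85},
  {"slide":[0.005,0,0],"yaw":5.85},
  {"slide":[0.005,0,0],"yaw":5.15},
  {"slide":[0.005,0,0],"yaw":4.1},
  {"slide":[0.005,0,0],"yaw":3.1},
  {"slide":[0.005,0,0],"yaw":2.1},
  {"slide":[0,0,0],"yaw":1.3},
  {"slide":[0,0,0],"yaw":0},
])

```text
time_s: 16.95
eef_pos: [0.5281, 0.0702, 0.0744]
eef_rot: [-3.12, -0.359, 0.025]
contact_force: [-10.7, -0.4, 6.7]
grip_width: 0.399
finger_force: 30.6
```

```bash
python3 - <<'E'
from h import *
s,M=tool(); print("tcp plate",toplate(s[None],V).round(4), "heading",np.degrees(np.arctan2(M[1,0],M[0,0])-V[2]).round(2), ctrl.sense()["moment"].round(2))
L,p=redL(); cv2.imwrite("pics/w6.png",p["image"]); print(np.percentile(L[L[:,2]<.14],[.5,50,99.5],axis=0).round(4).tolist())
cup=L[(abs(L[:,1])>.022)&(L[:,2]<.14)]; print("cup",np.percentile(cup,[1,50,99],axis=0).round(4).tolist())
C,r,c=wcloud(p); P=toplate(C,V); f=P[(abs(P[:,0])<.02)&(abs(P[:,1])<.06)&(abs(P[:,1])>.03)&(P[:,2]>.03)&(P[:,2]<.13)]; print("face",len(f),np.polyfit(f[:,1],f[:,0],1).round(4),np.median(f[:,0]).round(4))
E
```

```text
t 16.95 pos [0.5281 0.0702 0.0744] toolx [ 0.9737  0.2272 -0.016 ] tooly deg -76.87 F [-10.7  -0.4   6.7] w 0.399 ff 30.6 q7 -1.37
tcp plate [[-0.0587 -0.0013  0.0744]] heading 0.22 [-0.11  2.21 -0.13]
[[-0.0629, -0.0256, 0.0674], [-0.0336, 0.0018, 0.112], [-0.0187, 0.0356, 0.1281]]
cup [[-0.0435, -0.0266, 0.072], [-0.0331, 0.0265, 0.1003], [-0.0185, 0.0367, 0.1223]]
face 1433 [-0.0014  0.0177] 0.0177
```

View pics/w6.png

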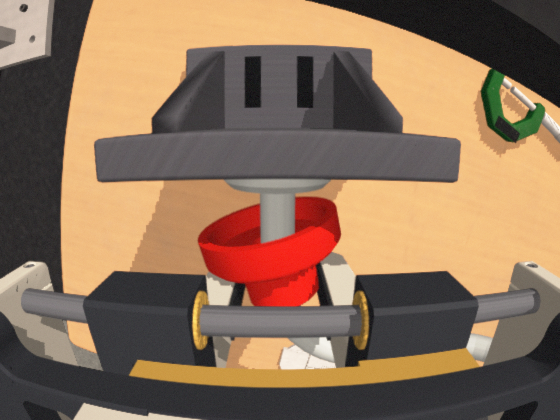

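The cover twisted about 13° in the grip, with a light jam (11 N). I'll let go, let it settle and take the neck again.

>>> play_rows([
  {"slide":[0,0,0],"yaw":0},
  {"slide":[0,0,0],"yaw":0},
  {"slide":[0,0,0],"yaw":0},
  {"slide":[0,0,0],"yaw":0},
  {"slide":[0,0,0],"yaw":0},
  {"slide":[0,0,0],"yaw":0},
  {"slide":[0,0,0],"yaw":0},
], gripper=0.8)

```text
time_s: 17.58
eef_pos: [0.5367, 0.0713, 0.0752]
eef_rot: [-3.121, -0.356, -0.001]
contact_force: [-0.2, 0.3, -0.7]
grip_width: 0.792
finger_force: 0.0
```

```bash
cat >> h.py <<'E'
def fit6(L,w0):
    # cover pose in plate frame: x,y,z of origin, heading h, pitch t ; axis a (cup->neck) = -(cos h cos t, sin h cos t, sin t)
    def f(w):
        c=-np.array([np.cos(w[3])*np.cos(w[4]),np.sin(w[3])*np.cos(w[4]),np.sin(w[4])]); Q=L-w[:3]; z=Q@c; r=np.linalg.norm(Q-np.outer(z,c),axis=1)
        seg=lambda r0,z0,r1,z1: (lambda t: np.hypot(r-r0-t*(r1-r0),z-z0-t*(z1-z0)))(np.clip(((r-r0)*(r1-r0)+(z-z0)*(z1-z0))/((r1-r0)**2+(z1-z0)**2),0,1))
        return np.min([seg(.033,0,.033,.016),seg(.018,.016,.033,.016),seg(.018,.016,.018,.04),seg(.0105,.04,.018,.04),seg(.0275,0,.033,0),seg(.0275,0,.0275,.011),seg(.0105,.011,.0275,.011)],axis=0)
    r=least_squares(f,w0,loss="soft_l1",f_scale=.0015,x_scale=[.01,.01,.01,.1,.1]); w=r.x.copy(); w[3:]=np.degrees(w[3:]); return w.round(4),np.abs(r.fun).mean().round(4)
E
python3 - <<'E'
from h import *
s,M=tool(); print("tcp plate",toplate(s[None],V).round(4), "heading",np.degrees(np.arctan2(M[1,0],M[0,0])-V[2]).round(2), ctrl.sense()["moment"].round(2))
L,p=redL(); L=L[(L[:,2]<.14)&(L[:,0]>-.085)]; cv2.imwrite("pics/w7.png",p["image"]); print(len(L),fit6(L,[-.03,0,.093,.1,0]))
C,r,c=wcloud(p); B=C[(C[:,2]>.06)&(C[:,2]<.245)&(abs(C[:,0]-.55)<.15)&(abs(C[:,1])<.2)]; P=toplate(B,V); print("flange/bar", np.percentile(P[(abs(P[:,1])<.02)&(P[:,0]<-.001)&(P[:,0]>-.012)],[5,95],axis=0).round(4).tolist())
P=toplate(C,V); t=P[(abs(P[:,2]-.137)<.008)&(abs(P[:,1])<.07)&(abs(P[:,0])<.03)]; print("plate top edge x",np.percentile(t[:,0],[2,98]).round(4),np.median(t[:,2]).round(4), np.percentile(t[:,1],[1,99]).round(4))
E
```

```text
t 17.58 pos [0.5367 0.0713 0.0752] toolx [9.743e-01 2.254e-01 9.000e-04] tooly deg -76.97 F [-0.2  0.3 -0.7] w 0.792 ff 0.0 q7 -1.37
tcp plate [[-0.0501 -0.0021  0.0752]] heading 0.11 [-0.01  0.02  0.01]
8537 (array([-0.0242,  0.0008,  0.0918, -0.0024, -0.7787]), np.float64(0.0004))
flange/bar [[-0.0087, -0.0154, 0.1096], [-0.0039, 0.0162, 0.1189]]
plate top edge x [0.0005 0.0157] 0.1366 [-0.0616  0.0629]
```

Released, the cover aligned itself with the bar: rim at x=-24 mm, heading 0°. I'll centre the gripper, regrip and lift 2.5 mm so it clears the flange.

>>> play_rows([
  {"slide":[0,-0.0025,0],"yaw":0},
  {"slide":[0,0,0],"yaw":0},
  {"slide":[0,0,0],"yaw":0},
])

```text
time_s: 17.88
eef_pos: [0.5356, 0.074, 0.0752]
eef_rot: [-3.121, -0.357, -0.0]
contact_force: [-0.4, 0.0, -0.4]
grip_width: 0.8
finger_force: 0.0
```

>>> play_rows([
  {"slide":[0,0,0],"yaw":0},
  {"slide":[0,0,0],"yaw":0},
  {"slide":[0,0,0],"yaw":0},
  {"slide":[0,0,0],"yaw":0},
  {"slide":[0,0,0],"yaw":0},
  {"slide":[0,0,0],"yaw":0},
  {"slide":[0,0,0],"yaw":0},
  {"slide":[0,0,0],"yaw":0},
  {"slide":[0,0,-0.0025],"yaw":0},
  {"slide":[0,0,0],"yaw":0},
  {"slide":[0.004,0,0],"yaw":0},
  {"slide":[0.004,0,0],"yaw":0},
  {"slide":[0.003,0,0],"yaw":0},
  {"slide":[0,0,0],"yaw":0},
], gripper=0)

```text
time_s: 19.05
eef_pos: [0.5474, 0.0764, 0.0777]
eef_rot: [-3.121, -0.356, -0.002]
contact_force: [-0.4, 0.2, -1.4]
grip_width: 0.387
finger_force: 30.0
```

```bash
python3 - <<'E'
from h import *
s,M=tool(); print("tcp plate",toplate(s[None],V).round(4), "heading",np.degrees(np.arctan2(M[1,0],M[0,0])-V[2]).round(2), ctrl.sense()["moment"].round(2))
L,p=redL(); L=L[(L[:,2]<.14)&(L[:,0]>-.085)]; print(len(L),fit6(L,[-.013,0,.093,0,0]))
E
```

```text
t 19.05 pos [0.5474 0.0764 0.0777] toolx [0.9743 0.2253 0.0013] tooly deg -76.98 F [-0.4  0.2 -1.4] w 0.387 ff 30.0 q7 -1.38
tcp plate [[-0.0384  0.0005  0.0777]] heading 0.11 [ 0.07 -0.04 -0.06]
7259 (array([-1.210e-02,  9.000e-04,  9.420e-02, -7.670e-02, -9.365e-01]), np.float64(0.0004))
```

>>> play_rows([
  {"slide":[0.003,0,0],"yaw":0},
  {"slide":[0.003,0,0],"yaw":0},
  {"slide":[0.003,0,0],"yaw":0},
  {"slide":[0.002,0,0],"yaw":0},
  {"slide":[0,0,0],"yaw":0},
])

```text
time_s: 19.52
eef_pos: [0.5577, 0.0787, 0.0777]
eef_rot: [-3.121, -0.356, -0.001]
contact_force: [-0.2, -0.0, -0.9]
grip_width: 0.39
finger_force: 30.0
```

>>> play_rows([
  {"slide":[0.001,0,0],"yaw":0},
  {"slide":[0.001,0,0],"yaw":0},
  {"slide":[0,0,0],"yaw":0},
])

```text
time_s: 19.77
eef_pos: [0.5587, 0.0789, 0.0776]
eef_rot: [3.121, 0.356, -0.001]
contact_force: [-0.7, 0.4, -1.1]
grip_width: 0.387
finger_force: 30.0
```

```bash
python3 - <<'E'
from h import *
s,M=tool(); print("tcp plate",toplate(s[None],V).round(4), "heading",np.degrees(np.arctan2(M[1,0],M[0,0])-V[2]).round(2), ctrl.sense()["moment"].round(2))
L,p=redL(); L=L[(L[:,2]<.14)&(L[:,0]>-.085)]; print(len(L),fit6(L,[-.00,0,.093,0,0]))
E
```

```text
t 19.77 pos [0.5587 0.0789 0.0776] toolx [ 9.743e-01  2.251e-01 -8.000e-04] tooly deg -76.99 F [-0.7  0.4 -1.1] w 0.387 ff 30.0 q7 -1.38
tcp plate [[-0.0269  0.0004  0.0776]] heading 0.09 [0.05 0.12 0.01]
3945 (array([ 0.0007,  0.001 ,  0.0942,  0.0947, -0.463 ]), np.float64(0.0005))
```

>>> play_rows([
  {"slide":[0.001,0,0],"yaw":0},
  {"slide":[0.001,0,0],"yaw":0},
  {"slide":[0,0,0],"yaw":0},
])

```text
time_s: 20.07
eef_pos: [0.5591, 0.0789, 0.0772]
eef_rot: [3.121, 0.356, -0.007]
contact_force: [-4.2, -1.3, -0.0]
grip_width: 0.384
finger_force: 30.0
```

>>> play_rows([
  {"slide":[0.001,0,0],"yaw":0},
  {"slide":[0.001,0,0],"yaw":0},
  {"slide":[0.001,0,0],"yaw":0},
  {"slide":[0,0,0],"yaw":0},
  {"slide":[0,0,0],"yaw":0},
])

```text
time_s: 20.48
eef_pos: [0.559, 0.0789, 0.0772]
eef_rot: [3.121, 0.356, -0.017]
contact_force: [-8.8, -2.3, 5.2]
grip_width: 0.387
finger_force: 30.0
```

```bash
python3 - <<'E'
from h import *
s,M=tool(); print("tcp plate",toplate(s[None],V).round(4), ctrl.sense()["moment"].round(2))
L,p=redL(); L=L[(L[:,2]<.14)&(L[:,0]>-.085)]; print(len(L),fit6(L,[-.00,0,.093,0,0]))
E
```

```text
t 20.48 pos [0.559  0.0789 0.0772] toolx [ 0.9743  0.2251 -0.0107] tooly deg -76.99 F [-8.8 -2.3  5.2] w 0.387 ff 30.0 q7 -1.39
tcp plate [[-0.0266  0.0004  0.0772]] [-0.42  1.92  0.12]
3629 (array([ 0.0013,  0.0008,  0.0944, -0.095 ,  0.7441]), np.float64(0.0007))
```

>>> play_rows([
  {"slide":[-0.001,0,0.001],"yaw":0},
  {"slide":[-0.001,0,0.001],"yaw":0},
  {"slide":[-0.001,0,0],"yaw":0},
  {"slide":[0,0,0],"yaw":0},
])

```text
time_s: 20.87
eef_pos: [0.5591, 0.0789, 0.0753]
eef_rot: [3.121, 0.356, -0.006]
contact_force: [-6.0, -1.0, 0.7]
grip_width: 0.388
finger_force: 30.0
```

>>> play_rows([
  {"slide":[0,0,0],"yaw":0},
  {"slide":[0,0,0],"yaw":0},
  {"slide":[0,0,0],"yaw":0},
  {"slide":[0,0,0],"yaw":0},
  {"slide":[0,0,0],"yaw":0},
  {"slide":[0,0,0],"yaw":0},
  {"slide":[0,0,0],"yaw":0},
  {"slide":[0,0,0],"yaw":0},
  {"slide":[0,0,0],"yaw":0},
  {"slide":[0,0,0],"yaw":0},
], gripper=1.0)

```text
time_s: 21.7
eef_pos: [0.562, 0.0802, 0.0761]
eef_rot: [-3.121, -0.357, -0.004]
contact_force: [0.2, 0.1, -0.3]
grip_width: 0.992
finger_force: 0.0
```

```bash
python3 - <<'E'
from h import *
s,M=tool(); print("tcp plate",toplate(s[None],V).round(4), ctrl.sense()["moment"].round(2))
L,p=redL(); L=L[(L[:,2]<.14)&(L[:,0]>-.085)]; print(len(L),fit6(L,[-.00,0,.093,0,0]))
cv2.imwrite("pics/w8.png",p["image"])
E
```

```text
t 21.7 pos [0.562  0.0802 0.0761] toolx [0.9742 0.2257 0.0025] tooly deg -76.96 F [ 0.2  0.1 -0.3] w 0.992 ff 0.0 q7 -1.38
tcp plate [[-0.0234  0.0009  0.0761]] [0.01 0.05 0.04]
2947 (array([ 0.0011,  0.0009,  0.0923, -0.1995,  0.8093]), np.float64(0.0008))
```

View pics/w8.png

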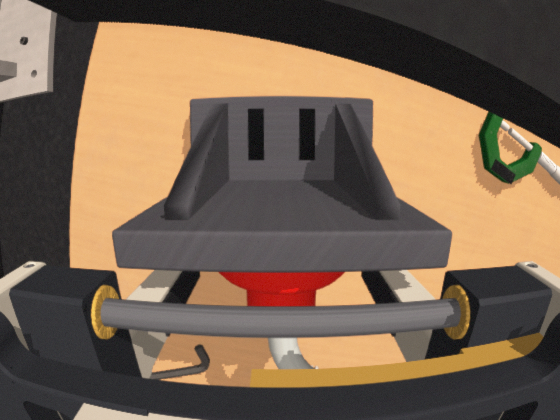

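>>> play_rows([
  {"slide":[-0.005,0,0],"yaw":0},
  {"slide":[0,0,-0.01],"yaw":0},
  {"slide":[0,0,-0.02],"yaw":0},
  {"slide":[0,0,-0.02],"yaw":0},
  {"slide":[0,0,-0.03],"yaw":0},
  {"slide":[0,0,-0.03],"yaw":0},
  {"slide":[0,0,-0.03],"yaw":0},
  {"slide":[0,0,-0.03],"yaw":0},
  {"slide":[0,0,-0.02],"yaw":0},
  {"slide":[-0.03,0,0],"yaw":0},
  {"slide":[-0.03,0,0],"yaw":0},
  {"slide":[-0.02,0,0],"yaw":0},
  {"slide":[0,0,0],"yaw":0},
  {"slide":[0,0,0],"yaw":0},
])

```text
time_s: 22.92
eef_pos: [0.4777, 0.0601, 0.2668]
eef_rot: [-3.121, -0.355, -0.003]
contact_force: [0.2, 0.2, 0.1]
grip_width: 1.001
finger_force: 0.0
```

```bash
python3 - <<'E'
from h import *
tool()
for n in ["wrist","scene"]:
    L,p=redL(n); L=L[(L[:,2]<.14)&(L[:,0]>-.085)]; print(n,len(L),fit6(L,[0,0,.093,0,0]) if len(L)>30 else "")
    cv2.imwrite(f"pics/{n}9.png",p["image"])
a=cv2.imread("pics/scene9.png")[130:270,160:300]; b=cv2.imread("pics/wrist9.png")
cv2.imwrite("pics/end.png",np.hstack([cv2.resize(a,(400,400),interpolation=cv2.INTER_CUBIC),cv2.resize(b,(400,300))[:, :].repeat(1,0) if 0 else cv2.resize(b,(400,400))]))
E
```

```text
t 22.92 pos [0.4777 0.0601 0.2668] toolx [0.9744 0.2247 0.0019] tooly deg -77.01 F [0.2 0.2 0.1] w 1.001 ff 0.0 q7 -1.44
wrist 1973 (array([ 2.000e-04,  8.000e-04,  9.200e-02, -3.993e-01, -1.159e-01]), np.float64(0.0005))
scene 246 (array([-3.7000e-03, -1.6000e-03,  9.3800e-02, -3.7099e+00,  1.3797e+00]), np.float64(0.0022))
```

View pics/end.png

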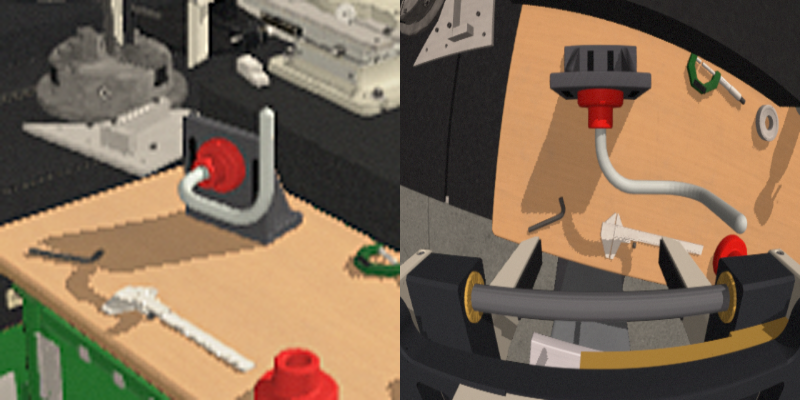

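The cover sits flush on the plate (rim x≈0.2 mm, tilt under 0.5°). The other things are undisturbed and the robot is clear.

```bash
python3 -c "
from workcell import workorder; print(workorder.close_job())"
```

```text
the job is handed in; nothing more can be done
None
```

The red cover is fully home over the flange, its rim flush with the angle plate (within about 1 mm and 0.5° by wrist camera). The gripper has let go and is clear, the other items in view lie where they were, and the job is handed in at about 23 s.

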